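Lock the flight controller case into the programming jig

TASK

Take the red motor cap out of the programming jig's cradle and set it down in the blue parts tray. Somebody may have left either of the jig's two push-lock clamps clicked in: feel the orange buttons, back off any that is locked, then lay the green flight controller case flat in the cradle, let go of it, and click both buttons so that each clamp stays locked and grips the case. Leave everything else on the desk where it is.

Things in the scene. Friction and masses are not known exactly. Their poses are not given: they have to be found in the camera images.
- jig: Programming jig fixed to the desk: aluminium base plate 168 x 200 x 12 mm with a cradle and two clamp towers. Origin on the desk, 3 mm in -x of the plate's centre; own x runs from the two black towers across the cradle to the grey fence, y along the cradle, z up. Turned about z only.
- cradle (a point): Middle of the cradle floor, 35 mm in x from the jig's origin, 12 mm above the desk; axes as the jig's. The cradle is a bay 70 mm wide in x at its floor, its sides upright (16 mm at the towers at -x, 10 mm at the 16 mm high fence at +x), then sloping outwards 6 mm as a lead-in, with 10 mm high end stops at y = +-81 mm. The case lies with its long side along the jig's y: 3 mm play each side, 6 mm each end.
- clamp_left: Clamp tower at the jig's +y side, black, 66 x 66 mm, with a round grey guard collar on top (inner diameter 54 mm, rim 85 mm above the desk) round an orange push-push button 50 mm across. Origin at the middle of its underside, 12 mm above the desk, 40 mm in -x and 62 mm in +y from the jig's origin; axes as the jig's.
- clamp_left_rim (a point): Centre of the left collar's rim, on its button's vertical axis, 85 mm above the desk. The button's top rests at 81 mm above the desk when out (backed off) or at about 70 to 72.5 mm when locked in; a full press goes to a firm stop at 64.5 mm, within 1 mm of which it must come: let up, it then rests in the other state. Which state is not in the readings.
- clamp_right: The same clamp at the jig's -y side (62 mm in -y), in a state of its own. Locked, a clamp's sprung black jaw (26 mm wide, 5 to 15 mm above the cradle floor) stands 8 to 10 mm out of the tower into the cradle, so that the case does not fit in; with the case in place it pushes it to the fence with 1.5 to 4 N. Backed off, it is flush.
- clamp_right_rim (a point): Centre of the right collar's rim, on its button's axis, 85 mm above the desk; same button heights. A button begins to move at 2 to 4 N and takes up to 8 N on its way to the stop; lighter, partial presses change nothing.
- fc_case: Flight controller case, green tinted, 280 g: a flat box 64 (x) x 150 (y) x 22 (z) mm with a raised ridge 28 (x) x 100 (y) x 26 mm high along the middle of its top (48 mm high in all), by which it is gripped across x. Origin at the centre of its underside; z up. Either way round fits.
- motor_cap: Red silicone motor cap, round, 60 mm across, with a domed body up to 26 mm high and a round grip stem of 22 mm diameter from 26 to 52 mm. Origin at the centre of its underside. Starts standing in the cradle.
- parts_tray: Blue open tray 130 x 130 x 26 mm, 4 mm walls and floor, fixed to the desk. Origin at the centre of its underside.
- parts_tray_in (a point): Centre of the tray's inner floor.
- lens: Bystander: black camera lens standing upright, 74 mm across, 88 mm high. Origin at the centre of its underside.
- hex_holder: Bystander: steel hex wrench holder, 60 x 70 mm, 105 mm high with its wrenches. Origin at the centre of its underside.
- flux_jar: Bystander: amber jar, 56 mm across, 75 mm high. Origin at the centre of its underside.
- gimbal_plate: Bystander: grey gimbal plate 90 (x) x 120 (y) mm with a round twist socket, 22 mm high. Origin at the centre of its underside.
- battery: Bystander: yellow battery brick 45 (x) x 130 (y) x 38 mm. Origin at the centre of its underside.
- driver: Bystander: screwdriver, 180 mm long, lying on the desk.
- motor: Bystander: brushless motor, 56 mm across, 38 mm high with its shaft. Origin at the centre of its underside.
There are look-alikes about, which are no part of the job. Leave any pink look-alike of the fc_case alone. Of the things that look like the motor_cap, the smaller one is meant.

How it is judged (in metres and radians):
On the way, in this order (a step that is already met when the one before it is completed fails the run):
1. the red motor cap stands in the blue tray, let go (horizontal distance between motor_cap and parts_tray_in below 0.05 m and z of motor_cap in the frame of parts_tray_in below 0.008 m and angle between motor_cap's own z axis and vertical below 0.3 rad and contact force between the fingers and motor_cap below 0.1 N), for 0.2 s.
2. the case lies flat in the cradle, let go, with both clamps backed off (horizontal distance between fc_case and cradle below 0.01 m and z of fc_case in the frame of cradle below 0.004 m and angle between fc_case's own z axis and vertical below 0.06 rad and angle between the y axis of fc_case and the y axis of jig, either way round below 0.12 rad and contact force between the fingers and fc_case below 0.1 N and contact force between each of clamp_left, clamp_right and fc_case below 0.8 N), for 0.2 s.
At the end, for the whole second after the job is handed in: Let go, both clamps stay locked, each pressing on the case with over 1.2 N; the case lies flat on the cradle floor within 10 mm of its middle and 0.12 rad of its direction; the red cap stands upright on the tray's floor within 50 mm of its middle; both at rest (contact force between each of clamp_left, clamp_right and fc_case above 1.2 N and horizontal distance between fc_case and cradle below 0.01 m and z of fc_case in the frame of cradle below 0.004 m and angle between fc_case's own z axis and vertical below 0.06 rad and angle between the y axis of fc_case and the y axis of jig, either way round below 0.12 rad and linear speed of each of fc_case, motor_cap below 0.02 m/s and horizontal distance between motor_cap and parts_tray_in below 0.05 m and z of motor_cap in the frame of parts_tray_in below 0.008 m and angle between motor_cap's own z axis and vertical below 0.3 rad); the robot touches nothing.
It fails at once if a bystander is pushed more than 25 mm from its place (distance of any of lens, hex_holder, flux_jar, gimbal_plate, battery, driver, motor from where it was at the start of the episode above 0.025 m).
It also fails if it takes over 72 s, if anything falls off the work surface, if the arm or the gripper's body presses on something with over 40 N, if the wrist force passes 120 N, or if a joint passes its speed limit or range.

ROBOT

A 6-joint arm with a two-finger parallel gripper is mounted at the origin on the work surface. World frame = base frame: x ahead of the robot, y to its left, z up, the work surface at z = 0. Lengths are in m, angles in degrees, forces in N, time in s.
With the tool pointing down it reaches from about 0.325 to 0.85 m from the base axis. Payload 4.4 kg.
Tool frame: the origin (TCP) lies on the centre line of the jaws, within the pads' length; the fingertips stand 8 mm ahead of it and the grasp point (between the pads) lies 11 mm behind it; x points along the fingers, y is the direction in which the jaws open and shut, and the axes are right-handed (so a half turn about x gives the same grasp; the last joint's range is limited). The gripper opens to 94 mm and grips with 3 to 60 N. Pads are 16 mm wide; open, the fingers measure 119 mm over their backs; the gripper's body (75 mm by 177 mm) begins 78 mm behind the grasp point.
Start: joints at [-74.972, 11.837, 88.321, -0, 79.842, -8.623], TCP at [0.231, -0.527, 0.213] pointing down, gripper open.
Joint ranges: [-156.59, 156.59], [-49.26, 127.26], [12.9, 141.05], [-63.56, 243.56], [4.71, 150.69], [-161.64, 161.64]. Speed limits (degrees/s): [159.86, 159.86, 180, 180, 180, 180].

INTERFACE

Orientations are given as a 3x3 rotation matrix whose columns are the frame's x, y, z axes.
In Python, from station import robot gives the robot as it stands. The module is installed in compiled form; this text tells all that it offers.
- The arm moves only by the shell command python3 -m creep 'ROWS' [OPENING] [FORCE]. ROWS is JSON, a list of rows, each an object with "dp": the shift along the tool's x, y, z in mm, a list of three; "turn": the turn about the tool's x in degrees. In form: [{"dp": [dx, dy, dz], "turn": turn}, ...]. A call has 1 to 20 rows; each row shifts and turns the commanded pose from where the row before left it, along the tool's axes as they then stand; what a row does not reach is not made up. A row lasts 1/10 s, in which the tool goes at most 50 mm and 8.59 degrees, less where a joint would pass 70% of its speed; a pose out of reach is approached as far as the arm can. A call with a gripper value outside its range is refused whole. OPENING is the opening, from 0 (shut) to 1 (fully open), set as the call begins (- or left out, the last holds). The fingers move at their own pace and stop on an object; FORCE is the grip in N (left out, the last holds). Time passes only in rows, so rows that do not move let the fingers close. It gives the time, the measured TCP pose, the force and the opening at its end, in the units of the state.
- robot.get_obs(): the state, without advancing time (a new reading comes with each control period).
- robot.snapshot(name): name is "scene" or "top" or "wrist"; returns a dict with "color" (384x512x3 uint8, blue, green, red), "vertical_fov" (degrees; the focal length in pixels is half the picture's height over the tangent of half this angle, whatever the lens; pixels are square), "cx", "cy" (the principal point, pixels), "R" (3x3) and "t" (3): a world point X has camera coordinates R X + t; the wrist camera has in their place "T_tool_cam" (4x4, takes a point from camera to tool coordinates, whose origin is the TCP and whose axes are the tool frame's). Camera axes: x right, y down, z forward; pixel columns grow to the right and rows downward; lengths in m; the calibration is good to about 2 mm. The wrist camera is an equidistant fisheye: a pixel r from the principal point sees the ray r / f radians off the axis. A picture is of the moment at which its call begins: read the wrist's pose just before it. There is no depth.
- robot.finish_job(): hands the job in, once; it reports no verdict.
The state is a dict: "time_s": time; "joints": joint angles; "dq": joint speeds; "tau": joint torques, N m; "tcp_pos": TCP position; "eef_rot": TCP orientation; "contact_force": force on the tool from outside, world axes, zero at the start; "ft_torque": the same for the moment, N m; "opening": opening from 0.0 (shut) to 1.0 (fully open).
Only numpy, scipy, OpenCV 4.12 (cv2) and the standard library are available. Lean on these libraries where they do the work, as an engineer would, in place of code of your own. Each camera call takes 0.05 s, during which the arm holds its last target. There are 200 camera calls.

## Working session

There is one attempt and no reset: what is moved stays moved. The work goes in short steps, Python scripts to look and compute and a shell command to move; the robot and the scene stay as the last step left them, time stands still between calls to the robot, and variables do not carry over. Pictures are saved under pics/ and viewed, about 8 in all and at most 12, crops included, and the job is handed in when it is done.

```bash
mkdir -p pics; cat > h.py <<'E'
import numpy as np, cv2
from station import robot
def snap(n):
    o=robot.get_obs(); s=robot.snapshot(n); s['obs']=o
    h=s['color'].shape[0]; s['f']=h/2/np.tan(np.radians(s['vertical_fov'])/2)
    return s
def ray(s,u,v):
    x=(u-s['cx'])/s['f']; y=(v-s['cy'])/s['f']
    if 'T_tool_cam' in s:
        r=np.hypot(x,y); d=np.array([np.sin(r)*x/max(r,1e-9),np.sin(r)*y/max(r,1e-9),np.cos(r)])
        T=np.array(s['T_tool_cam']); Rt=np.array(s['obs']['eef_rot']); p=np.array(s['obs']['tcp_pos'])
        return p+Rt@T[:3,3], Rt@T[:3,:3]@d
    R=np.array(s['R']); t=np.array(s['t'])
    return -R.T@t, R.T@np.array([x,y,1])
def onz(s,u,v,z):
    o,d=ray(s,u,v); return o+d*(z-o[2])/d[2]
E
python3 - <<'E'
from h import *
a=snap('scene');b=snap('top')
import pickle
for n,s in(('scene',a),('top',b)):
    pickle.dump(s,open(n+'.pkl','wb')); cv2.imwrite(f'pics/{n}.png',cv2.resize(s['color'],(800,600),interpolation=3)); print(n,s['f'],s['cx'],s['cy'],ray(s,s['cx'],s['cy']))
o=robot.get_obs();print(o['time_s'],np.round(o['eef_rot'],3).tolist(),o['tcp_pos'],o['opening'])
E
```

```text
scene 435.5266882034902 261.12157839312783 192.5880142567952 (array([1.48631109, 0.84192701, 0.87120699]), array([-0.63772249, -0.56927495, -0.51887962]))
top 482.0824018783798 250.28414508267912 192.87677285744715 (array([0.3146896 , 0.00360299, 1.51981293]), array([ 0.15846512, -0.01899432, -0.98718186]))
0.1 [[-0.001, 0.401, -0.916], [0.002, -0.916, -0.401], [-1.0, -0.002, -0.0]] [ 0.23047671 -0.52600123  0.21241368] 1.001649427306089
```

View pics/top.png

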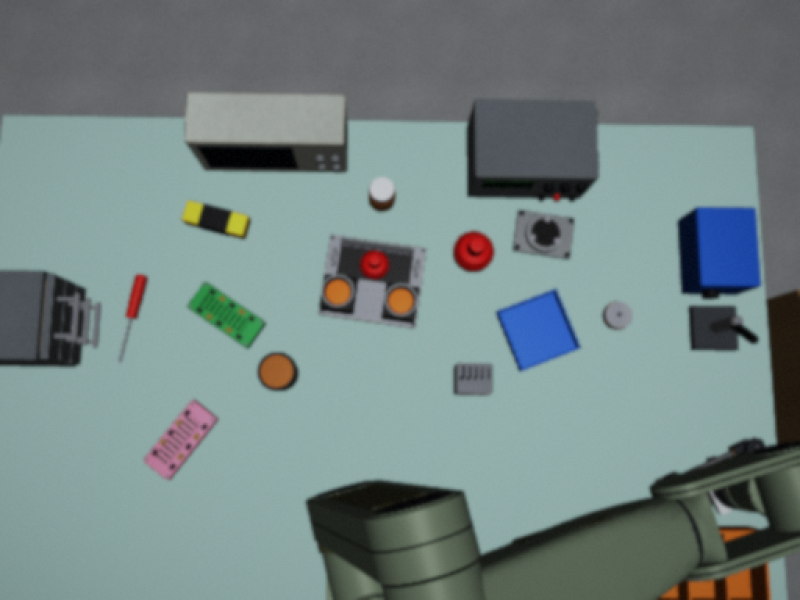

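View pics/scene.png

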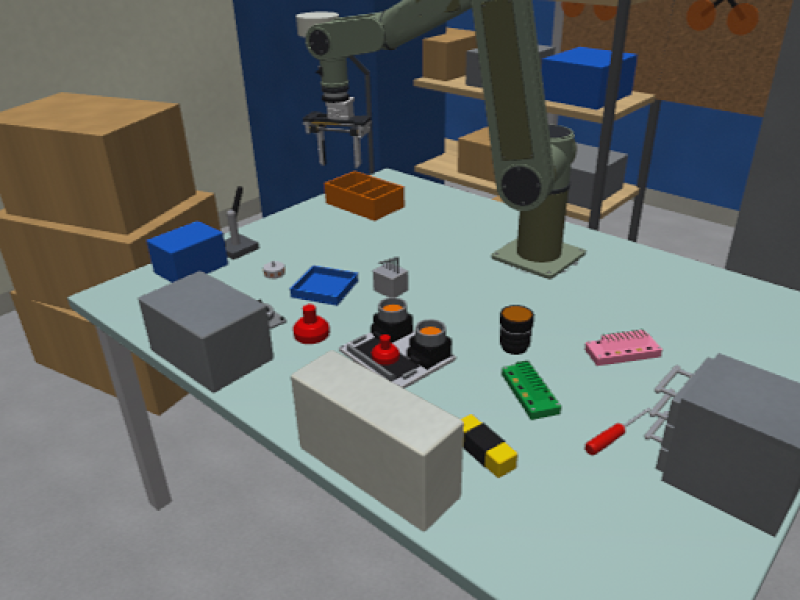

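The top view, at 800x600, shows the jig with its orange buttons at about (338,291) and (401,300). 
- **Caps:** there are two red ones, at (373,264) in the cradle and (473,251) free on the desk and clearly bigger. The cradle one is meant because it is smaller and stands in the cradle. 
- **Cases:** green at (227,314) is the one to use. Pink at (181,440) is a look-alike to leave alone. 
- **Tray:** the open blue one is at (539,330). The blue block at (720,250) is a box.

```bash
cat > m.py <<'E'
from h import *; import pickle
a=pickle.load(open('scene.pkl','rb'));b=pickle.load(open('top.pkl','rb'))
def blobs(s,lo,hi,mn=60):
    h=cv2.cvtColor(s['color'],cv2.COLOR_BGR2HSV); m=cv2.inRange(h,lo,hi)
    c,_=cv2.findContours(m,cv2.RETR_EXTERNAL,cv2.CHAIN_APPROX_NONE)
    return [x for x in c if cv2.contourArea(x)>mn]
C={'red':((0,190,70),(4,255,255),.02),'orange':((8,150,100),(20,255,255),.078),'green':((50,140,30),(75,255,255),.022),'blue':((105,150,80),(125,255,255),.02)}
if __name__=='__main__':
  for n,(lo,hi,z) in C.items():
    for c in blobs(b,lo,hi):
        r=cv2.minAreaRect(c); (u,v)=r[0]
        P=np.array([onz(b,*p,z)[:2] for p in cv2.boxPoints(r)])
        q=onz(b,u,v,z); e=[np.linalg.norm(P[i]-P[i+1]) for i in(0,1)]; k=int(e[1]>e[0]); d=P[k+1]-P[k]
        print(n,'px',np.round([u,v],1),'world',np.round(q,4),'size',np.round(e,4),'long dir',round(np.degrees(np.arctan2(d[1],d[0]))%180,1))
    for c in blobs(a,lo,hi):
        print('  scene',n,np.round(cv2.minAreaRect(c)[0],1))
  im=b['color'];cv2.imwrite('pics/crop.png',cv2.resize(im[120:250,110:380],None,fx=2.9,fy=2.9,interpolation=cv2.INTER_CUBIC))
E
python3 m.py
```

```text
red px [ 86.8 189.2] world [0.5615 0.4873 0.02  ] size [0.0792 0.0167] long dir 168.4
red px [239.5 169. ] world [0.6319 0.0096 0.02  ] size [0.0541 0.0519] long dir 90.7
red px [302.6 160.7] world [ 0.6613 -0.1915  0.02  ] size [0.0742 0.0723] long dir 117.6
  scene red [386.8 280.7]
  scene red [246. 223.]
  scene red [198.5 207. ]
orange px [448.4 377. ] world [ 0.0157 -0.5985  0.078 ] size [0.049  0.0305] long dir 94.4
orange px [472.2 373.6] world [ 0.0253 -0.6682  0.078 ] size [0.0468 0.0495] long dir 1.1
orange px [470.5 342.5] world [ 0.1118 -0.6689  0.078 ] size [0.0559 0.0197] long dir 90.3
orange px [177. 237.] world [0.4108 0.193  0.078 ] size [0.0596 0.0595] long dir 90.5
orange px [256.5 191.5] world [ 0.5506 -0.043   0.078 ] size [0.0456 0.0461] long dir 0.2
orange px [215.5 186. ] world [0.5661 0.0815 0.078 ] size [0.0455 0.0431] long dir 90.7
  scene orange [330.5 200.5]
  scene orange [230.6 124.1]
green px [144.4 201.1] world [0.5255 0.3055 0.022 ] size [0.057  0.1453] long dir 56.3
  scene green [339.9 249.7]
blue px [343.8 210.8] world [ 0.5016 -0.3199  0.02  ] size [0.1296 0.1266] long dir 112.4
blue px [465.2 158. ] world [ 0.6768 -0.7163  0.02  ] size [0.1261 0.1718] long dir 179.3
  scene blue [206.6 182. ]
  scene blue [119.6 159.8]
  scene blue [369.8  83.6]
  scene blue [401.1  90.7]
  scene blue [449.8  99.1]
  scene blue [298.   74.5]
  scene blue [366.9  47.3]
  scene blue [294.  12.]
  scene blue [347.5  14. ]
```

View pics/crop.png

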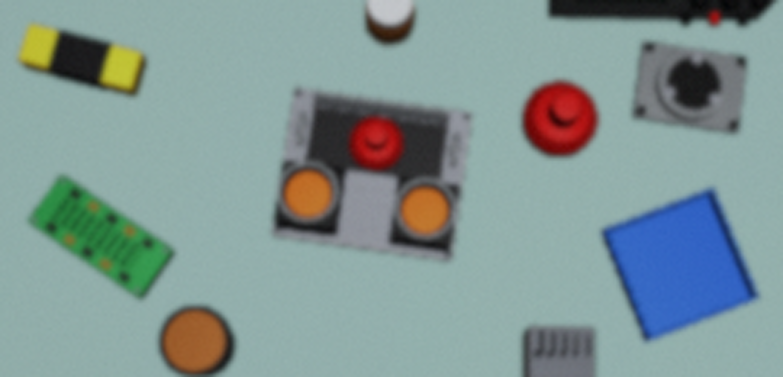

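The crop confirms that the cap in the jig (60 mm class) is smaller than the free one. The buttons are 125.5 mm apart, against 124 given, and the jig's yaw is about -7.1°. Next I go over the cap with the jaws along the jig's y.

```bash
python3 -m creep '[{"dp":[0,0,0],"turn":7.7},{"dp":[0,0,0],"turn":7.7},{"dp":[0,0,0],"turn":7.7},{"dp":[0,0,0],"turn":7.6},{"dp":[0,-39,-22],"turn":0},{"dp":[0,-39,-22],"turn":0},{"dp":[0,-39,-22],"turn":0},{"dp":[0,-39,-22],"turn":0},{"dp":[0,-39,-22],"turn":0},{"dp":[0,-39,-22],"turn":0},{"dp":[0,-39,-22],"turn":0},{"dp":[0,-39,-22],"turn":0},{"dp":[0,-39,-22],"turn":0},{"dp":[0,-39,-22],"turn":0},{"dp":[0,-39,-22],"turn":0},{"dp":[0,-39,-22],"turn":0},{"dp":[0,-39,-22],"turn":0},{"dp":[0,-39,-22],"turn":0},{"dp":[0,-36,-23],"turn":0}]' 0.6 12
cat > w.py <<'E'
from h import *; from m import blobs,C
import sys
s=snap('wrist');o=s['obs']
print(o['time_s'],np.round(o['tcp_pos'],4),np.round(o['eef_rot'],3).tolist(),np.round(o['contact_force'],2))
for n,z in(('red',.025),('orange',.078),('green',.022),('blue',.02)):
    lo,hi,_=C[n]
    for c in blobs(s,lo,hi,150):
        r=cv2.minAreaRect(c);print(n,np.round(r[0],1),np.round(r[1],1),np.round(r[2]),'w',np.round(onz(s,*r[0],z),4))
cv2.imwrite('pics/'+sys.argv[1]+'.png',cv2.resize(s['color'],(800,600),interpolation=3))
import pickle;pickle.dump(s,open(sys.argv[1]+'.pkl','wb'))
E
python3 w.py w1
```

```text
time_s: 2.0
tcp_pos: [0.631, 0.0123, 0.2128]
eef_rot: [[-0.001, -0.122, -0.993], [0.0, -0.993, 0.122], [-1.0, -0.0, 0.001]]
contact_force: [0.2, -0.1, 0.2]
opening: 0.599
2.0 [0.631  0.0123 0.2128] [[-0.001, -0.122, -0.993], [0.0, -0.993, 0.122], [-1.0, -0.0, 0.001]] [ 0.24 -0.06  0.15]
red [  6.6 243.5] [43.   7.9] 74.0 w [0.565  0.4795 0.025 ]
red [258.  172.5] [41. 44.] 90.0 w [0.632  0.0114 0.025 ]
red [407.7 129.8] [54.6 44.4] 58.0 w [ 0.6674 -0.191   0.025 ]
orange [295.9 247.5] [27.7 11.8] 79.0 w [ 0.5508 -0.0226  0.078 ]
orange [218.2 246.6] [13.9 29.4] 10.0 w [0.5629 0.0661 0.078 ]
green [ 71.6 255.2] [66.7 31.4] 30.0 w [0.5376 0.3234 0.022 ]
blue [468.7 226.3] [58.7 90.4] 57.0 w [ 0.5066 -0.3171  0.02  ]
```

View pics/w1.png

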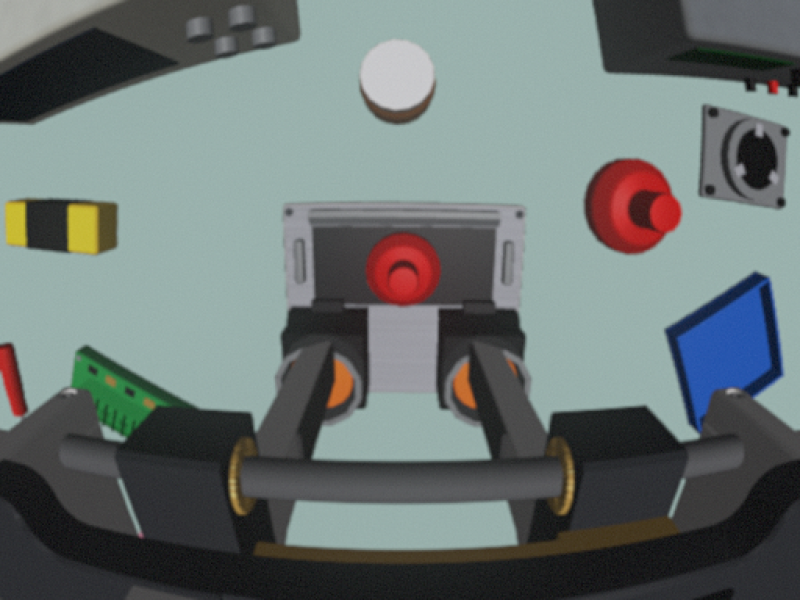

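The wrist view shows the cap in the cradle at (403,268) and the stem top at (403,280), so the cap is at (0.632, 0.011), agreeing with the top view. A dark lip, perhaps the jaws, shows at both towers. I'm going down onto the stem.

```bash
python3 -m creep '[{"dp":[40,1,-1],"turn":0},{"dp":[40,0,0],"turn":0},{"dp":[40,0,0],"turn":0},{"dp":[30,0,0],"turn":0},{"dp":[14,0,0],"turn":0},{"dp":[0,0,0],"turn":0}]' && python3 -m creep '[{"dp":[0,0,0],"turn":0},{"dp":[0,0,0],"turn":0},{"dp":[0,0,0],"turn":0},{"dp":[0,0,0],"turn":0},{"dp":[0,0,0],"turn":0},{"dp":[0,0,0],"turn":0},{"dp":[0,0,0],"turn":0},{"dp":[0,0,0],"turn":0}]' 0.05 15
```

```text
time_s: 2.65
tcp_pos: [0.629, 0.0093, 0.0465]
eef_rot: [[-0.006, -0.123, -0.992], [0.001, -0.992, 0.123], [-1.0, 0.0, 0.006]]
contact_force: [-0.3, -1.0, -0.5]
opening: 0.599
time_s: 3.45
tcp_pos: [0.6322, 0.0092, 0.0506]
eef_rot: [[0.002, -0.123, -0.992], [0.0, -0.992, 0.123], [-1.0, -0.0, -0.002]]
contact_force: [-0.4, 1.0, 5.8]
opening: 0.232
```

```bash
python3 -m creep '[{"dp":[-20,0,0],"turn":0},{"dp":[-40,0,0],"turn":0},{"dp":[-40,0,0],"turn":0},{"dp":[-40,0,0],"turn":0},{"dp":[0,34,9],"turn":0},{"dp":[0,34,9],"turn":0},{"dp":[0,34,9],"turn":0},{"dp":[0,34,9],"turn":0},{"dp":[0,34,9],"turn":0},{"dp":[0,34,9],"turn":0},{"dp":[0,34,9],"turn":0},{"dp":[0,34,9],"turn":0},{"dp":[0,34,8],"turn":0},{"dp":[0,34,8],"turn":0},{"dp":[0,0,0],"turn":0},{"dp":[0,0,0],"turn":0}]'; python3 w.py w2
```

```text
time_s: 5.05
tcp_pos: [0.5016, -0.3177, 0.1886]
eef_rot: [[-0.001, -0.125, -0.992], [0.001, -0.992, 0.125], [-1.0, -0.001, 0.001]]
contact_force: [-0.0, 0.2, -1.0]
opening: 0.235
5.05 [ 0.5016 -0.3177  0.1886] [[-0.001, -0.125, -0.992], [0.001, -0.992, 0.125], [-1.0, -0.001, 0.001]] [-0.02  0.17 -0.97]
red [256.7 246.8] [35.4 28.7] 4.0 w [ 0.4141 -0.3058  0.025 ]
red [125.  75.] [14. 32.] 90.0 w [ 0.6467 -0.1778  0.025 ]
red [116.  52.] [26. 20.] 90.0 w [ 0.6783 -0.1691  0.025 ]
red [136.3  38.9] [24.6 13. ] 27.0 w [ 0.6876 -0.1975  0.025 ]
orange [ 29. 179.] [36. 20.] 90.0 w [ 0.5503 -0.0421  0.078 ]
blue [258.3 174.8] [107.7 111.1] 62.0 w [ 0.5041 -0.3189  0.02  ]
blue [504.  48.] [96. 14.] 90.0 w [ 0.6561 -0.7023  0.02  ]
```

View pics/w2.png

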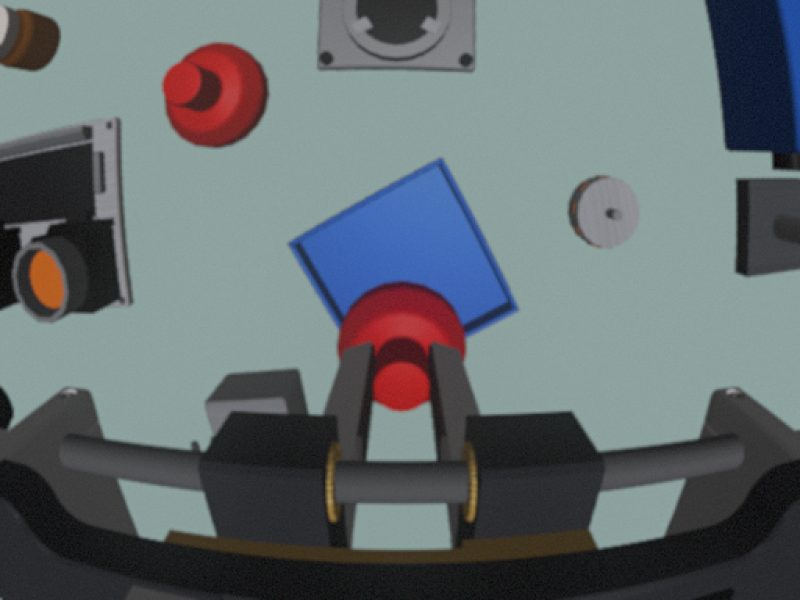

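The cap is held upright at (402,340), with the tray (403,250) below it. The tray centre (0.504, -0.319) agrees with the top view. I'm setting it down.

```bash
python3 -m creep '[{"dp":[40,0,-1],"turn":0},{"dp":[40,1,0],"turn":0},{"dp":[30,0,0],"turn":0},{"dp":[20,0,0],"turn":0},{"dp":[10,0,0],"turn":0},{"dp":[5,0,0],"turn":0},{"dp":[0,0,0],"turn":0},{"dp":[0,0,0],"turn":0},{"dp":[1,0,0],"turn":0},{"dp":[0,0,0],"turn":0}]' && python3 -m creep '[{"dp":[0,0,0],"turn":0},{"dp":[0,0,0],"turn":0},{"dp":[0,0,0],"turn":0},{"dp":[0,0,0],"turn":0},{"dp":[-20,0,0],"turn":0},{"dp":[-40,0,0],"turn":0},{"dp":[-40,0,0],"turn":0},{"dp":[-40,0,0],"turn":0},{"dp":[0,0,0],"turn":0}]' 0.5; python3 w.py w3
```

```text
time_s: 6.1
tcp_pos: [0.5038, -0.3191, 0.0445]
eef_rot: [[0.001, -0.123, -0.992], [-0.001, -0.992, 0.123], [-1.0, 0.001, -0.002]]
contact_force: [-0.4, 0.7, -0.9]
opening: 0.235
time_s: 7.0
tcp_pos: [0.507, -0.3217, 0.1912]
eef_rot: [[0.011, -0.123, -0.992], [-0.009, -0.992, 0.123], [-1.0, 0.008, -0.012]]
contact_force: [0.8, -0.7, -0.1]
opening: 0.501
7.0 [ 0.507  -0.3217  0.1912] [[0.011, -0.123, -0.992], [-0.009, -0.992, 0.123], [-1.0, 0.008, -0.012]] [ 0.82 -0.7  -0.13]
red [120.8  83. ] [30.9 14. ] 5.0 w [ 0.6458 -0.1753  0.025 ]
red [113.4  60.3] [20.6 25.8] 53.0 w [ 0.6765 -0.1685  0.025 ]
red [131.9  44.6] [24.1 13.8] 30.0 w [ 0.69   -0.1952  0.025 ]
orange [ 27.5 184.3] [37.7 19.6] 79.0 w [ 0.5504 -0.0418  0.078 ]
blue [258.5 233.6] [24.5 73.7] 84.0 w [ 0.4363 -0.3158  0.02  ]
blue [254.4 181. ] [106.5 109.4] 62.0 w [ 0.504  -0.3191  0.02  ]
blue [500.5  51.5] [103.  21.] 90.0 w [ 0.6596 -0.7073  0.02  ]
```

```bash
python3 - <<'E'
from h import *; import m
s=snap('top')
for c in m.blobs(s,(0,150,60),(5,255,255),40)+m.blobs(s,(174,150,60),(180,255,255),40):
    r=cv2.minAreaRect(c); print(np.round(r[0]),np.round(r[1]),np.round(onz(s,*r[0],.02),4))
cv2.imwrite('pics/top2.png',s['color'])
E
python3 -m creep '[{"dp":[0,-40,-2],"turn":0},{"dp":[0,-40,-2],"turn":0},{"dp":[0,-40,-2],"turn":0},{"dp":[0,-40,-2],"turn":0},{"dp":[0,-40,-2],"turn":0},{"dp":[0,-40,-1],"turn":0},{"dp":[0,-40,0],"turn":0},{"dp":[40,0,0],"turn":0},{"dp":[40,0,0],"turn":0},{"dp":[0,0,0],"turn":0},{"dp":[0,0,0],"turn":0},{"dp":[0,0,0],"turn":0}]' 0; python3 -c "
from h import *
s=snap('top');cv2.imwrite('pics/x.png',s['color'])"
```

```text
[ 87. 190.] [ 6. 26.] [0.5603 0.4869 0.02  ]
[302. 160.] [23. 23.] [ 0.662  -0.1912  0.02  ]
time_s: 8.3
tcp_pos: [0.5497, -0.0427, 0.1048]
eef_rot: [[0.002, -0.123, -0.992], [-0.001, -0.992, 0.123], [-1.0, 0.0, -0.002]]
contact_force: [-0.1, -0.5, 0.2]
opening: 0.003
```

```bash
python3 - <<'E'
from h import *; import m
s=snap('top')
for c in m.blobs(s,(0,150,60),(5,255,255),40):
    r=cv2.minAreaRect(c); print(np.round(r[0]),np.round(r[1]),np.round(onz(s,*r[0],.02),4))
E
python3 -m creep '[{"dp":[10,0,0],"turn":0},{"dp":[4,0,0],"turn":0},{"dp":[2,0,0],"turn":0},{"dp":[2,0,0],"turn":0},{"dp":[0,0,0],"turn":0},{"dp":[0,0,0],"turn":0}]'
```

```text
[343. 211.] [13. 13.] [ 0.5015 -0.3177  0.02  ]
[ 87. 190.] [ 6. 26.] [0.5604 0.4874 0.02  ]
[302. 160.] [23. 23.] [ 0.662  -0.1912  0.02  ]
time_s: 9.0
tcp_pos: [0.5486, -0.042, 0.0854]
eef_rot: [[-0.0, -0.123, -0.992], [0.0, -0.992, 0.123], [-1.0, -0.0, 0.0]]
contact_force: [0.3, 0.7, 0.6]
opening: 0.004
```

The cap stands in the tray at about (0.5015, -0.318). On the right button the tip is at 77 mm with no clear force, so it's probably locked. I'm feeling lower to be sure.

```bash
python3 -m creep '[{"dp":[3,0,0],"turn":0},{"dp":[0,0,0],"turn":0},{"dp":[0,0,0],"turn":0}]';python3 -m creep '[{"dp":[3,0,0],"turn":0},{"dp":[0,0,0],"turn":0},{"dp":[0,0,0],"turn":0}]';python3 -m creep '[{"dp":[3,0,0],"turn":0},{"dp":[0,0,0],"turn":0},{"dp":[0,0,0],"turn":0}]'
```

```text
time_s: 9.3
tcp_pos: [0.5484, -0.042, 0.0823]
eef_rot: [[-0.0, -0.123, -0.992], [0.0, -0.992, 0.123], [-1.0, -0.0, 0.0]]
contact_force: [-0.4, -0.3, 0.2]
opening: 0.001
time_s: 9.6
tcp_pos: [0.549, -0.0422, 0.0799]
eef_rot: [[0.001, -0.123, -0.992], [-0.0, -0.992, 0.123], [-1.0, 0.0, -0.001]]
contact_force: [0.6, 0.3, 2.5]
opening: 0.005
time_s: 9.9
tcp_pos: [0.549, -0.0421, 0.0767]
eef_rot: [[0.001, -0.123, -0.992], [-0.0, -0.992, 0.123], [-1.0, 0.0, -0.001]]
contact_force: [1.0, -1.0, 3.4]
opening: 0.005
```

Contact came at a tip height of about 72 mm, so the right clamp is locked. I'm pressing it to the stop to back it off.

```bash
python3 -m creep '[{"dp":[2,0,0],"turn":0},{"dp":[2,0,0],"turn":0},{"dp":[1,0,0],"turn":0},{"dp":[0,0,0],"turn":0},{"dp":[0,0,0],"turn":0}]'
```

```text
time_s: 10.4
tcp_pos: [0.5491, -0.0422, 0.0728]
eef_rot: [[0.001, -0.123, -0.992], [-0.0, -0.992, 0.123], [-1.0, 0.0, -0.001]]
contact_force: [-1.9, 1.3, 9.6]
opening: 0.008
```

```bash
python3 -m creep '[{"dp":[1,0,0],"turn":0},{"dp":[0,0,0],"turn":0},{"dp":[0,0,0],"turn":0}]';python3 -m creep '[{"dp":[-5,0,0],"turn":0},{"dp":[-7,0,0],"turn":0},{"dp":[0,0,0],"turn":0},{"dp":[0,0,0],"turn":0}]'; python3 -m creep '[{"dp":[-6,0,0],"turn":0},{"dp":[-6,0,0],"turn":0},{"dp":[0,0,0],"turn":0}]'
```

```text
time_s: 10.7
tcp_pos: [0.5492, -0.0422, 0.0727]
eef_rot: [[0.001, -0.122, -0.992], [-0.0, -0.992, 0.122], [-1.0, 0.0, -0.001]]
contact_force: [-3.8, 0.7, 15.5]
opening: 0.005
time_s: 11.1
tcp_pos: [0.5487, -0.0421, 0.0825]
eef_rot: [[0.0, -0.123, -0.992], [-0.0, -0.992, 0.123], [-1.0, 0.0, -0.0]]
contact_force: [0.1, -0.2, 3.7]
opening: 0.004
time_s: 11.4
tcp_pos: [0.5485, -0.042, 0.0948]
eef_rot: [[-0.0, -0.123, -0.992], [0.0, -0.992, 0.123], [-1.0, -0.0, 0.0]]
contact_force: [-0.7, 0.8, 0.6]
opening: 0.007
```

The right clamp is now out: I felt 3.7 N at a tip height of 74.5 mm. Next the left one.

```bash
python3 -m creep '[{"dp":[-12,0,0],"turn":0},{"dp":[0,-31,0],"turn":0},{"dp":[0,-31,0],"turn":0},{"dp":[0,-31,0],"turn":0},{"dp":[0,-31,0],"turn":0},{"dp":[0,0,0],"turn":0},{"dp":[10,0,0],"turn":0},{"dp":[8,0,0],"turn":0},{"dp":[3,0,0],"turn":0},{"dp":[0,0,0],"turn":0},{"dp":[0,0,0],"turn":0}]'; python3 -m creep '[{"dp":[3,0,0],"turn":0},{"dp":[0,0,0],"turn":0},{"dp":[0,0,0],"turn":0}]'
```

```text
time_s: 12.5
tcp_pos: [0.5637, 0.0803, 0.0852]
eef_rot: [[-0.0, -0.124, -0.992], [-0.0, -0.992, 0.124], [-1.0, 0.0, 0.0]]
contact_force: [-0.2, 0.0, 0.4]
opening: 0.004
time_s: 12.8
tcp_pos: [0.5638, 0.081, 0.0825]
eef_rot: [[0.0, -0.123, -0.992], [0.0, -0.992, 0.123], [-1.0, -0.0, -0.0]]
contact_force: [0.9, -0.4, 0.1]
opening: 0.005
```

There is no force at 74.5 mm, so the left is locked too. I'm pressing it.

```bash
python3 -m creep '[{"dp":[3,0,0],"turn":0},{"dp":[3,0,0],"turn":0},{"dp":[0,0,0],"turn":0}]'; python3 -m creep '[{"dp":[3,0,0],"turn":0},{"dp":[2,0,0],"turn":0},{"dp":[0,0,0],"turn":0},{"dp":[0,0,0],"turn":0}]';python3 -m creep '[{"dp":[-5,0,0],"turn":0},{"dp":[-6,0,0],"turn":0},{"dp":[0,0,0],"turn":0},{"dp":[0,0,0],"turn":0}]'
```

```text
time_s: 13.1
tcp_pos: [0.5643, 0.081, 0.0767]
eef_rot: [[0.001, -0.123, -0.992], [-0.0, -0.992, 0.123], [-1.0, -0.0, -0.001]]
contact_force: [0.3, -0.2, 3.8]
opening: 0.006
time_s: 13.5
tcp_pos: [0.5645, 0.0811, 0.0728]
eef_rot: [[0.001, -0.123, -0.992], [-0.0, -0.992, 0.123], [-1.0, -0.0, -0.001]]
contact_force: [-2.3, -0.2, 8.8]
opening: 0.01
time_s: 13.9
tcp_pos: [0.5642, 0.081, 0.0828]
eef_rot: [[0.001, -0.123, -0.992], [-0.0, -0.992, 0.123], [-1.0, -0.0, -0.001]]
contact_force: [1.3, -0.4, 3.7]
opening: 0.005
```

Both clamps are backed off now. I'm going over the green case.

```bash
python3 -m creep '[{"dp":[-45,0,0],"turn":0},{"dp":[-45,0,0],"turn":0},{"dp":[-45,0,0],"turn":0},{"dp":[0,-44,13],"turn":0},{"dp":[0,-44,13],"turn":0},{"dp":[0,-44,13],"turn":0},{"dp":[0,-43,13],"turn":0},{"dp":[0,-43,14],"turn":0},{"dp":[0,0,0],"turn":-7.9},{"dp":[0,0,0],"turn":-7.9},{"dp":[0,0,0],"turn":-7.9},{"dp":[0,0,0],"turn":-7.9},{"dp":[0,0,0],"turn":-7.9},{"dp":[0,0,0],"turn":-7.9},{"dp":[0,0,0],"turn":-7.9},{"dp":[0,0,0],"turn":-7.9},{"dp":[0,0,0],"turn":0},{"dp":[0,0,0],"turn":0}]' 0.5; python3 w.py w4
```

```text
time_s: 15.7
tcp_pos: [0.5243, 0.3052, 0.2163]
eef_rot: [[-0.002, 0.829, -0.559], [-0.001, -0.559, -0.829], [-1.0, -0.001, 0.002]]
contact_force: [-0.2, 0.3, -0.4]
opening: 0.498
15.7 [0.5243 0.3052 0.2163] [[-0.002, 0.829, -0.559], [-0.001, -0.559, -0.829], [-1.0, -0.001, 0.002]] [-0.17  0.33 -0.38]
green [257.  193.5] [57. 46.] 90.0 w [0.5094 0.2824 0.022 ]
```

View pics/w4.png

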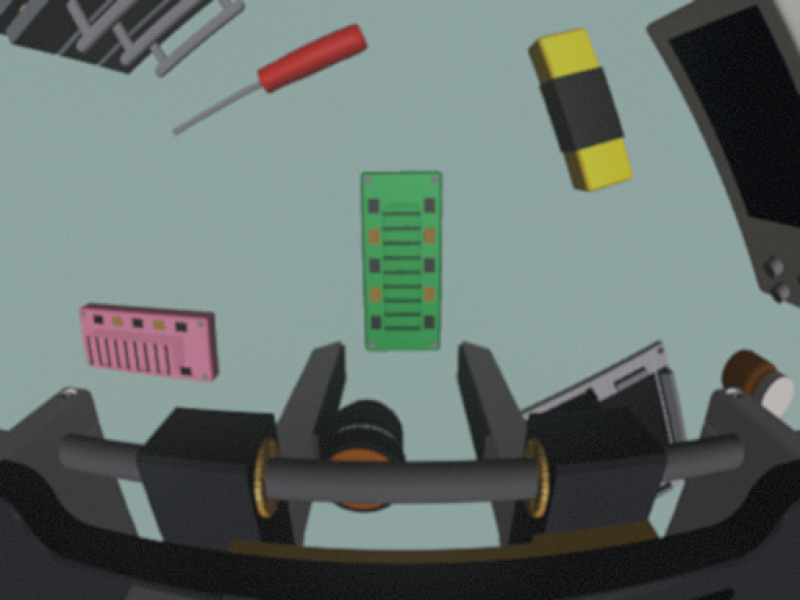

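The case fills (361–441, 172–350), aligned with the jaws. I'll work its centre from the top-face corners at z=22 mm.

```bash
python3 - <<'E'
from h import *; import pickle
s=pickle.load(open('w4.pkl','rb'));k=512/800
P=np.array([onz(s,u*k,v*k,.022) for u,v in((362,172),(441,172),(440,350),(366,350))])
print(np.round(P,4),[round(np.linalg.norm(P[i]-P[i-1]),4) for i in range(4)])
c=P.mean(0);print(c); R=np.array(s['obs']['eef_rot']);p=s['obs']['tcp_pos']
print('tool shift mm',(R.T@(c-p))*1e3)
for a,b in((P[3],P[0]),(P[2],P[1])): d=b-a;print(np.degrees(np.arctan2(d[1],d[0])))
# contour-based
h=cv2.cvtColor(s['color'],cv2.COLOR_BGR2HSV);m=cv2.inRange(h,(45,80,30),(85,255,255));m=cv2.morphologyEx(m,3,np.ones((9,9)))
c,_=cv2.findContours(m,0,2)
c=max(c,key=cv2.contourArea);print(cv2.boundingRect(c),np.array(cv2.boundingRect(c))/k)
for n in('scene','top'):
  pass
E
```

```text
[[0.5429 0.3873 0.022 ]
 [0.5939 0.3529 0.022 ]
 [0.5129 0.2292 0.022 ]
 [0.4608 0.2643 0.022 ]] [np.float64(0.1478), np.float64(0.0616), np.float64(0.1478), np.float64(0.0628)]
[0.52762008 0.30840162 0.022     ]
tool shift mm [194.26833004   1.18187271  -4.90386421]
56.27556010842821
56.77288628072436
(231, 110, 52, 115) [360.9375 171.875   81.25   179.6875]
```

```bash
python3 -m creep '[{"dp":[40,1,-5],"turn":-0.4},{"dp":[40,0,0],"turn":0},{"dp":[40,0,0],"turn":0},{"dp":[30,0,0],"turn":0},{"dp":[15,0,0],"turn":0},{"dp":[8,0,0],"turn":0},{"dp":[5,0,0],"turn":0},{"dp":[3,0,0],"turn":0},{"dp":[0,0,0],"turn":0},{"dp":[0,0,0],"turn":0}]' && python3 -m creep '[{"dp":[0,0,0],"turn":0},{"dp":[0,0,0],"turn":0},{"dp":[0,0,0],"turn":0},{"dp":[0,0,0],"turn":0},{"dp":[0,0,0],"turn":0},{"dp":[0,0,0],"turn":0},{"dp":[0,0,0],"turn":0},{"dp":[0,0,0],"turn":0}]' 0.1 30
```

```text
time_s: 16.75
tcp_pos: [0.5296, 0.3095, 0.0378]
eef_rot: [[0.002, 0.834, -0.551], [0.001, -0.551, -0.834], [-1.0, 0.001, -0.002]]
contact_force: [-0.6, -0.8, -0.1]
opening: 0.501
time_s: 17.55
tcp_pos: [0.5285, 0.3094, 0.0369]
eef_rot: [[-0.0, 0.834, -0.551], [0.001, -0.551, -0.834], [-1.0, -0.0, -0.0]]
contact_force: [-3.0, 0.2, 5.6]
opening: 0.291
```

The case is gripped at 27.4 mm, against 28 given. I'm lifting it and measuring the jig again from the top, with the buttons out.

```bash
python3 -m creep '[{"dp":[-20,0,0],"turn":0},{"dp":[-40,0,0],"turn":0},{"dp":[-45,0,0],"turn":0},{"dp":[-45,0,0],"turn":0},{"dp":[0,0,0],"turn":0},{"dp":[0,0,0],"turn":0}]';python3 - <<'E'
from h import *; import m
s=snap('top'); cv2.imwrite('pics/top3.png',cv2.resize(s['color'][110:270,120:380],(780,480),interpolation=cv2.INTER_CUBIC))
q=[]
for c in m.blobs(s,(8,150,100),(20,255,255)):
    M=cv2.moments(c);u,v=M['m10']/M['m00'],M['m01']/M['m00']
    if 200<u<270 and 170<v<205: q.append(onz(s,u,v,.081)); print(u,v,q[-1],cv2.minAreaRect(c)[1])
q.sort(key=lambda p:-p[1]); d=q[0]-q[1]; print('dist',np.linalg.norm(d[:2])); y=d/np.linalg.norm(d); x=np.array([y[1],-y[0],0])
print('yaw',np.degrees(np.arctan2(x[1],x[0])),'cradle',(q[0]+q[1])/2+.075*x)
E
```

```text
time_s: 18.15
tcp_pos: [0.5291, 0.3087, 0.1864]
eef_rot: [[0.002, 0.834, -0.551], [-0.0, -0.551, -0.834], [-1.0, 0.001, -0.001]]
contact_force: [-1.1, -0.3, -3.5]
opening: 0.299
256.22065727699527 191.49483568075115 [ 0.55008119 -0.04201273  0.081     ] (15.0, 15.0)
215.5814606741573 185.72471910112358 [0.56642916 0.08111228 0.081     ] (15.0, 15.0)
dist 0.12420557030502741
yaw -7.563231862620891 cradle [0.63260269 0.00967826 0.081     ]
```

View pics/top3.png

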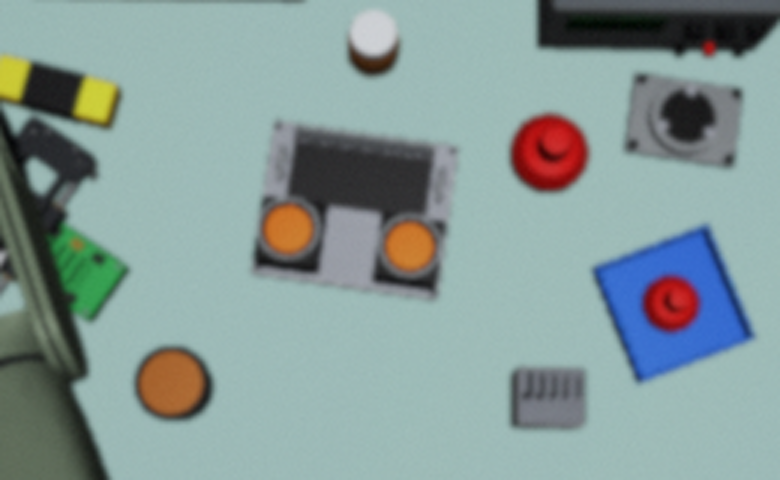

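The cap stands in the tray at (672,303), the clamps look out and the cradle is empty. The button spacing now reads 124.2 mm, and the cradle is at (0.6326, 0.0097) with yaw -7.5°. I'm carrying the case over.

```bash
python3 -m creep '[{"dp":[-10,0,0],"turn":-6.5},{"dp":[0,0,0],"turn":-6.5},{"dp":[0,0,0],"turn":-6.5},{"dp":[0,0,0],"turn":-6.5},{"dp":[0,18,35],"turn":0},{"dp":[0,18,35],"turn":0},{"dp":[0,18,35],"turn":0},{"dp":[0,18,35],"turn":0},{"dp":[0,18,35],"turn":0},{"dp":[0,18,35],"turn":0},{"dp":[0,17,35],"turn":0},{"dp":[0,17,36],"turn":0},{"dp":[0,0,0],"turn":0},{"dp":[0,0,0],"turn":0},{"dp":[0,0,0],"turn":0}]'; python3 w.py w5
```

```text
time_s: 19.7
tcp_pos: [0.6313, 0.013, 0.1937]
eef_rot: [[-0.005, 0.992, -0.129], [0.001, -0.129, -0.992], [-1.0, -0.005, -0.0]]
contact_force: [0.2, -0.4, -2.5]
opening: 0.298
19.7 [0.6313 0.013  0.1937] [[-0.005, 0.992, -0.129], [0.001, -0.129, -0.992], [-1.0, -0.005, -0.0]] [ 0.2  -0.39 -2.49]
orange [186.3 245.1] [39.1 38.5] 20.0 w [ 0.547  -0.0397  0.078 ]
orange [182. 130.] [48. 48.] 90.0 w [0.5664 0.0824 0.078 ]
orange [40.2 61.5] [36.  54.1] 18.0 w [0.4022 0.1976 0.078 ]
green [257.5 213.5] [ 95. 161.] 0.0 w [ 0.6262 -0.0326  0.022 ]
```

View pics/w5.png

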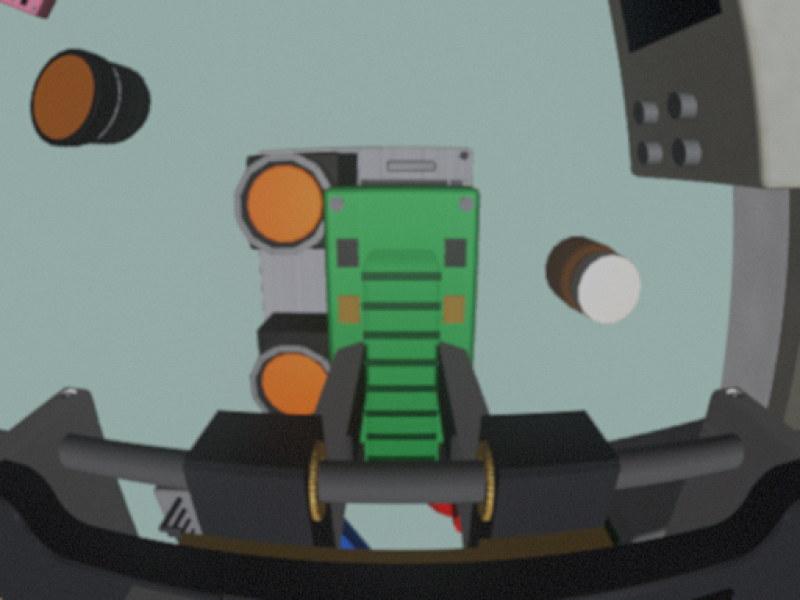

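```bash
python3 - <<'E'
from h import *; import pickle
s=pickle.load(open('w5.pkl','rb'));k=512/800;o=s['obs']
P=np.array([onz(s,u*k,v*k,.179) for u,v in((326,190),(479,188))])
R=np.array(o['eef_rot']);p=np.array(o['tcp_pos'])
print(np.round(((P-p)@R)*1e3,1)); print(np.linalg.norm(P[0]-P[1]))
E=np.array([-.129,-.992]) 
d=P[1]-P[0];print('case x yaw',np.degrees(np.arctan2(d[1],d[0])))
cr=np.array([.6326,.0097]); print('tcp->cradle world',cr-p[:2], 'tool y,z mm', 1e3*(R[:2,1]@(cr-p[:2])),1e3*(R[:2,2]@(cr-p[:2])))
E
```

```text
[[ 14.9 -29.5 -71.6]
 [ 14.6  31.8 -72.5]]
0.06136949634401917
case x yaw -6.595970971968072
tcp->cradle world [ 0.00130386 -0.00328822] tool y,z mm 1.7172928055557855 3.092450119015503
```

```bash
python3 -m creep '[{"dp":[30,1,1.5],"turn":0},{"dp":[40,0,0],"turn":0},{"dp":[30,0,0],"turn":0},{"dp":[8,0,0],"turn":0},{"dp":[0,0,0],"turn":0},{"dp":[0,0,0],"turn":0},{"dp":[0,0,0],"turn":0}]'; python3 -m creep '[{"dp":[8,0,0],"turn":0},{"dp":[8,0,0],"turn":0},{"dp":[6,0,0],"turn":0},{"dp":[5,0,0],"turn":0},{"dp":[0,0,0],"turn":0},{"dp":[0,0,0],"turn":0}]'
```

```text
time_s: 20.45
tcp_pos: [0.6359, 0.0105, 0.0912]
eef_rot: [[0.005, 0.992, -0.129], [-0.001, -0.129, -0.992], [-1.0, 0.005, -0.0]]
contact_force: [0.2, 0.2, -3.1]
opening: 0.294
time_s: 21.05
tcp_pos: [0.6336, 0.0104, 0.0611]
eef_rot: [[-0.001, 0.992, -0.13], [0.0, -0.13, -0.992], [-1.0, -0.001, 0.0]]
contact_force: [0.6, 0.4, -3.2]
opening: 0.295
```

```bash
python3 -m creep '[{"dp":[4,0,0],"turn":0},{"dp":[4,0,0],"turn":0},{"dp":[0,0,0],"turn":0},{"dp":[0,0,0],"turn":0}]'; python3 -m creep '[{"dp":[2,0,0],"turn":0},{"dp":[2,0,0],"turn":0},{"dp":[1,0,0],"turn":0},{"dp":[0,0,0],"turn":0},{"dp":[0,0,0],"turn":0}]'
```

```text
time_s: 21.45
tcp_pos: [0.6336, 0.0104, 0.0532]
eef_rot: [[-0.001, 0.992, -0.13], [0.0, -0.13, -0.992], [-1.0, -0.001, 0.0]]
contact_force: [0.6, 0.0, -2.5]
opening: 0.295
time_s: 21.95
tcp_pos: [0.6339, 0.0104, 0.0489]
eef_rot: [[0.0, 0.992, -0.13], [-0.0, -0.13, -0.992], [-1.0, 0.0, 0.0]]
contact_force: [-1.4, -0.2, 0.8]
opening: 0.295
```

It landed at the expected height, with the force changing from -2.5 to +0.8 N. I'm letting go and backing up.

```bash
python3 -m creep '[{"dp":[0,0,0],"turn":0},{"dp":[0,0,0],"turn":0},{"dp":[0,0,0],"turn":0},{"dp":[-5,0,0],"turn":0},{"dp":[-15,0,0],"turn":0},{"dp":[-40,0,0],"turn":0},{"dp":[-40,0,0],"turn":0},{"dp":[-40,0,0],"turn":0},{"dp":[0,0,0],"turn":0},{"dp":[0,0,0],"turn":0},{"dp":[0,0,0],"turn":0}]' 0.4; python3 w.py w6
```

```text
time_s: 23.05
tcp_pos: [0.6329, 0.0105, 0.1876]
eef_rot: [[-0.002, 0.992, -0.13], [0.0, -0.13, -0.992], [-1.0, -0.002, 0.0]]
contact_force: [-0.4, -0.2, 0.5]
opening: 0.399
23.05 [0.6329 0.0105 0.1876] [[-0.002, 0.992, -0.13], [0.0, -0.13, -0.992], [-1.0, -0.002, 0.0]] [-0.4  -0.22  0.51]
red [297.7 335.8] [14.7 15.1] 79.0 w [ 0.6632 -0.2357  0.025 ]
orange [179.8 244.2] [33.9 39.3] 23.0 w [ 0.544  -0.0376  0.078 ]
orange [178. 128.] [50. 48.] 90.0 w [0.5664 0.0826 0.078 ]
orange [35.5 59.5] [53. 37.] 90.0 w [0.4028 0.1976 0.078 ]
green [258.  195.5] [54. 89.] 0.0 w [ 0.6321 -0.0107  0.022 ]
```

View pics/w6.png

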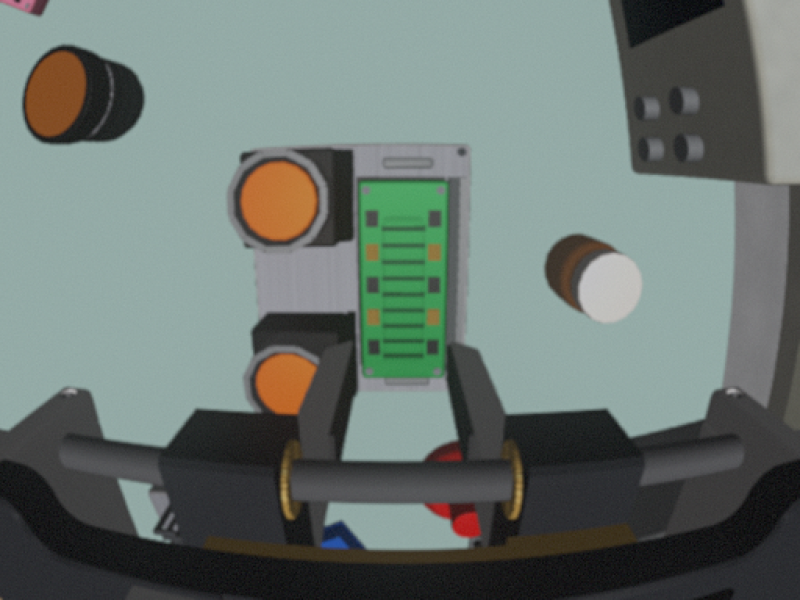

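The case lies square in the cradle at (360–446, 180–378), and both buttons are out. Next I close the jaws and click the left button.

```bash
python3 -m creep '[{"dp":[0,-39,-30],"turn":0},{"dp":[0,-38,-31],"turn":0},{"dp":[0,0,0],"turn":0},{"dp":[40,0,0],"turn":0},{"dp":[40,0,0],"turn":0},{"dp":[0,0,0],"turn":0},{"dp":[0,0,0],"turn":0}]' 0; python3 -m creep '[{"dp":[10,0,0],"turn":0},{"dp":[5,0,0],"turn":0},{"dp":[0,0,0],"turn":0},{"dp":[0,0,0],"turn":0}]'
```

```text
time_s: 23.8
tcp_pos: [0.5644, 0.0805, 0.1071]
eef_rot: [[-0.004, 0.992, -0.13], [-0.0, -0.13, -0.992], [-1.0, -0.004, 0.001]]
contact_force: [1.0, -0.5, 1.1]
opening: 0.007
time_s: 24.2
tcp_pos: [0.5659, 0.0808, 0.0941]
eef_rot: [[0.001, 0.992, -0.13], [-0.0, -0.13, -0.992], [-1.0, 0.001, -0.0]]
contact_force: [0.5, 1.0, -0.1]
opening: 0.007
```

Now .0941 down to a commanded .0715, which is the stop at .0727 plus about 1 mm. Then I release and feel at .0825.

```bash
python3 -m creep '[{"dp":[5,0,0],"turn":0},{"dp":[5,0,0],"turn":0},{"dp":[4,0,0],"turn":0},{"dp":[4,0,0],"turn":0},{"dp":[2,0,0],"turn":0},{"dp":[2,0,0],"turn":0},{"dp":[0,0,0],"turn":0},{"dp":[0,0,0],"turn":0}]'; python3 -m creep '[{"dp":[1,0,0],"turn":0},{"dp":[0,0,0],"turn":0},{"dp":[0,0,0],"turn":0}]'; python3 -m creep '[{"dp":[-5,0,0],"turn":0},{"dp":[-6,0,0],"turn":0},{"dp":[0,0,0],"turn":0},{"dp":[0,0,0],"turn":0}]'
```

```text
time_s: 25.0
tcp_pos: [0.5665, 0.0809, 0.0728]
eef_rot: [[0.002, 0.992, -0.13], [-0.0, -0.13, -0.992], [-1.0, 0.002, -0.0]]
contact_force: [-0.1, -0.7, 7.7]
opening: 0.009
time_s: 25.3
tcp_pos: [0.5666, 0.0809, 0.0727]
eef_rot: [[0.002, 0.992, -0.13], [-0.0, -0.13, -0.992], [-1.0, 0.002, -0.0]]
contact_force: [-1.4, 0.9, 12.3]
opening: -0.0
time_s: 25.7
tcp_pos: [0.5642, 0.0809, 0.0805]
eef_rot: [[-0.003, 0.992, -0.13], [0.0, -0.13, -0.992], [-1.0, -0.003, 0.0]]
contact_force: [-0.3, -1.0, -0.1]
opening: 0.01
```

The left is locked: no force with the tip at 72.5 mm. Now the right.

```bash
python3 -m creep '[{"dp":[-15,0,0],"turn":0},{"dp":[-13,0,0],"turn":0},{"dp":[0,0,0],"turn":0},{"dp":[0,0,31],"turn":0},{"dp":[0,0,31],"turn":0},{"dp":[0,0,31],"turn":0},{"dp":[0,0,31],"turn":0},{"dp":[0,0,0],"turn":0},{"dp":[8,0,0],"turn":0},{"dp":[6,0,0],"turn":0},{"dp":[0,0,0],"turn":0},{"dp":[0,0,0],"turn":0}]'; python3 -m creep '[{"dp":[5,0,0],"turn":0},{"dp":[5,0,0],"turn":0},{"dp":[4,0,0],"turn":0},{"dp":[4,0,0],"turn":0},{"dp":[2,0,0],"turn":0},{"dp":[1,0,0],"turn":0},{"dp":[0,0,0],"turn":0},{"dp":[0,0,0],"turn":0}]'
```

```text
time_s: 26.9
tcp_pos: [0.5489, -0.041, 0.0948]
eef_rot: [[-0.001, 0.992, -0.128], [0.0, -0.128, -0.992], [-1.0, -0.001, -0.0]]
contact_force: [-0.2, 0.6, 0.5]
opening: 0.003
time_s: 27.7
tcp_pos: [0.5498, -0.0419, 0.0747]
eef_rot: [[0.001, 0.992, -0.13], [0.0, -0.13, -0.992], [-1.0, 0.001, -0.0]]
contact_force: [1.9, 1.9, 2.6]
opening: -0.0
```

```bash
python3 -m creep '[{"dp":[2,0,0],"turn":0},{"dp":[1,0,0],"turn":0},{"dp":[0.5,0,0],"turn":0},{"dp":[0,0,0],"turn":0},{"dp":[0,0,0],"turn":0}]'; python3 -m creep '[{"dp":[-5,0,0],"turn":0},{"dp":[-5,0,0],"turn":0},{"dp":[0,0,0],"turn":0},{"dp":[0,0,0],"turn":0}]'
```

```text
time_s: 28.2
tcp_pos: [0.5499, -0.042, 0.0727]
eef_rot: [[0.001, 0.992, -0.13], [0.0, -0.13, -0.992], [-1.0, 0.001, -0.0]]
contact_force: [-1.8, 3.3, 12.1]
opening: -0.001
time_s: 28.6
tcp_pos: [0.5482, -0.0424, 0.0801]
eef_rot: [[-0.002, 0.992, -0.13], [-0.0, -0.13, -0.992], [-1.0, -0.002, 0.001]]
contact_force: [0.3, -0.5, 1.1]
opening: 0.004
```

The right is locked too (1.1 N light touch at 72 mm, against 3.7 N when it was out). I'm retreating and taking a last look.

```bash
python3 -m creep '[{"dp":[-15,0,0],"turn":0},{"dp":[-40,0,0],"turn":0},{"dp":[-50,0,0],"turn":0},{"dp":[0,38,-30],"turn":0},{"dp":[0,38,-30],"turn":0},{"dp":[0,0,0],"turn":0},{"dp":[0,0,0],"turn":0},{"dp":[0,0,0],"turn":0}]'; python3 w.py w7; python3 - <<'E'
from h import *; import pickle
a=pickle.load(open('w7.pkl','rb'))['color'][80:260,130:320]
b=snap('scene')['color'][150:260,170:310]
cv2.imwrite('pics/fin.png',np.hstack([cv2.resize(a,(400,380),interpolation=3),cv2.resize(b,(400,380),interpolation=3)]))
E
```

```text
time_s: 29.4
tcp_pos: [0.6312, 0.0071, 0.1856]
eef_rot: [[-0.002, 0.992, -0.13], [-0.0, -0.13, -0.992], [-1.0, -0.002, 0.001]]
contact_force: [-0.1, 0.8, 0.1]
opening: 0.005
29.4 [0.6312 0.0071 0.1856] [[-0.002, 0.992, -0.13], [-0.0, -0.13, -0.992], [-1.0, -0.002, 0.001]] [-0.06  0.77  0.09]
orange [187.  241.5] [44.5 36.1] 45.0 w [ 0.5517 -0.0378  0.078 ]
orange [180.5 124. ] [48. 47.] 90.0 w [0.5683 0.0826 0.078 ]
orange [34.8 56.1] [35.7 55.3] 18.0 w [0.4021 0.1978 0.078 ]
green [259.5 187. ] [92. 55.] 90.0 w [ 0.6335 -0.0036  0.022 ]
```

View pics/fin.png

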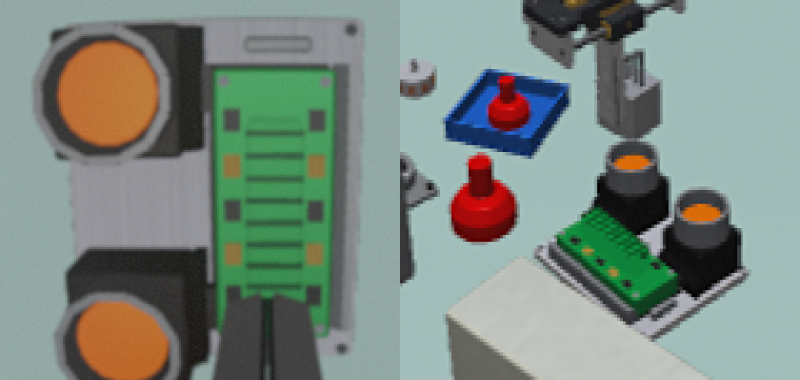

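Both buttons sit deep in their collars. The case is flat and pushed to the fence (left half, about (275,200)), and the cap stands upright in the tray (right half, (508,100)). I'm handing in.

```bash
python3 -c "
from station import robot
print(robot.finish_job(), robot.get_obs()['time_s'])"
```

```text
the job is handed in; nothing more can be done
the job is handed in; nothing more can be done
```

I moved the red motor cap to the blue tray, laid the green case flat in the cradle, and clicked both clamps so they stay locked. The job is handed in; the last clock reading was 29.4 s, out of 72 s. The hand-in gave no verdict, and its printout did not include the final time.

- **Clamps at the start:** both were locked. I felt contact at about 72 mm on the right, and no force down to 74.5 mm on the left. I pressed each to its stop to back it off, and then felt 3.7 N at 74.5 mm on both, so both were out.
- **Cap:** it stands upright about 3 mm from the tray's centre as measured.
- **Case:** it touched down at the expected height. The last pictures show it flat and square, pushed over to the fence.
- **Clamps at the end:** both buttons sit deep in their collars. When I felt for them at about 72 mm, the left gave -0.1 N and the right 1.1 N.

No check failed or disagreed. I could not measure the jaws' gripping force directly; it is inferred from the locked buttons and the case having moved to the fence.

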